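# Roll the cap strips of a 96-well plate home

## Robot

A 6-joint arm with a two-finger parallel gripper is mounted at the origin on a cart in front of the work surface, level with it; the furniture and walls round the work are solid. World frame = base frame: x ahead of the robot, y to its left, z up, the work surface at z = 0. Lengths are in mm, angles in rad, forces in N, time in s.
With the tool pointing down it reaches from about 350 to 775 mm from the base axis. Payload 7.3 kg.
Tool frame: the origin (TCP) lies at the centre of the arm's flange, where the gripper is bolted on; the fingertips stand 178 mm ahead of it and the grasp point (between the pads) lies 159 mm ahead of it; z points along the fingers, y is the direction in which the jaws open and shut (so a half turn about z gives the same grasp; the last joint's range is limited). The gripper opens to 92 mm and grips with 3 to 60 N. Pads are 19 mm wide; open, the fingers measure 130 mm over their backs; the gripper's body (75 mm by 190 mm) begins 47 mm behind the grasp point.
Start: joints at [1.188, 0.342, 1.524, -0, 1.275, -0.146], TCP at [123.139, 510.357, 404.741] pointing down, gripper open.
Joint ranges: [-2.53, 2.53], [-0.77, 2.02], [0.04, 2.7], [-1, 4.14], [0.28, 2.66], [-3.11, 3.11]. Speed limits (rad/s): [2.57, 2.57, 3.14, 3.14, 3.14, 3.14].

## Interface

Orientations are given as [roll, pitch, yaw] about the fixed x, y, z axes, in that order (R = Rz(yaw) Ry(pitch) Rx(roll)).
In Python, from plant import get_obs, capture, close_job gives the robot as it stands. The module is installed in compiled form; this text tells all that it offers.
- The arm moves only by the shell command python3 -m pendant 'ROWS'. ROWS is JSON, a list of rows, each a list of 3 entries, a list of its own where there are three numbers: the shift along the tool's x, y, z in m, then the turn, a rotation vector about the tool's x, y, z in rad, then the finger opening in m, from 0 to 0.0918. In form: [[[tx, ty, tz], [wx, wy, wz], fingers], ...]. A call has 1 to 10 rows; each row is the pose to reach, as a shift and turn from the pose commanded when the call began, along the tool's axes at that moment; what a row does not reach only later rows make up. A row lasts 1/12 s, in which the tool goes at most 41.7 mm and 7.16 degrees, less where a joint would pass 70% of its speed; a pose out of reach is approached as far as the arm can. A call with a gripper value outside its range is refused whole. The fingers move at their own pace and stop on an object; the grip force is fixed at half the most. Time passes only in rows, so rows that repeat a pose let the fingers close. It gives the time, the measured TCP pose, the force and the opening at its end, in the units of the state.
- get_obs(): the state, without advancing time (a new reading comes with each control period).
- capture(name): name is "scene" or "top" or "wrist"; returns a dict with "color" (384x512x3 uint8, red, green, blue), "mtx" (3x3 intrinsics, pixels), "dist" ([k1, k2, p1, p2, k3] as OpenCV has them; the pictures are not rectified), "rvec" (rotation vector, rad) and "tvec" (3), from world to camera coordinates, as OpenCV has them. Camera axes: x right, y down, z forward; pixel columns grow to the right and rows downward; lengths in mm; the calibration is good to about 2 mm. A picture is of the moment at which its call begins. There is no depth.
- close_job(): hands the job in, once; it reports no verdict.
The state is a dict: "time": time; "joint_positions": joint angles; "dq": joint speeds; "tau": joint torques, N m; "tool_pos": TCP position; "tcp_rot": TCP orientation; "contact_force": force on the tool from outside, world axes, zero at the start; "moment": the same for the moment, N m; "grip_width": finger opening in mm.
Only numpy, scipy, OpenCV 4.12 (cv2) and the standard library are available. Lean on these libraries where they do the work, as an engineer would, in place of code of your own. Each camera call takes 0.05 s, during which the arm holds its last target. There are 200 camera calls.

## Task

Seal the 96-well plate: take the hand roller from its stand and roll it over the row of cap strips from one end of the plate to the other, pressing firmly but never with more than 30 N, until all twelve strips are fully home. Press only with the roller, then hang it back upright in its stand, and leave the other things on the bench where they are.

Things in the scene. Friction and masses are not known exactly. Their poses are not given: they have to be found in the camera images.
- nest: Aluminium plate nest fixed to the bench, 110 (its x) by 152 mm (its y), holding a grey 96-well plate (86 x 128 mm, long side along y); origin at the centre of its underside, on the bench. Twelve strips of 8 caps lie side by side across the plate, each 74 mm along x and 8.4 mm along y, at 9 mm pitch: middles at x = 0, y = +49.5 mm (strip_1) down to -49.5 mm (strip_12).
- caps (a point): Point of the nest 35.4 mm above the middle of its underside: the mean height of fully home caps. Plates differ in height and sit loosely in the nest: this one's caps may be up to 6 mm higher or lower (same x and y), and the plate may lean up to 0.028 rad along its length (1.4 mm up or down at an end). That cannot be measured beforehand. Caps not yet home stand up to 3 mm higher.
- stand: Fixed aluminium stand for the roller, base 132 (its x) by 62 mm (its y); origin at the centre of its underside, on the bench. Ledges 50 mm above the bench at x = +-56 mm carry the ends of the roller's crossbar. Black cheeks round the ledges rise to 59 mm and leave about 3 mm of play either way along y (more at their flared tops) and 4.5 mm along x.
- roller_grip (a point): Centre of the hand roller's upright grey handle, a flat-faced block 50 (x) by 22 (y) by 52 mm tall: take it across the 22 mm. x is the axle, z up. 70 mm below is the lowest line of the black rubber wheel (30 mm across, 78 mm wide, turns freely); 26 to 34 mm below, the steel crossbar, 118 x 26 mm, under a 3 mm collar. In the stand: upright, 84 mm above the bench, x along the stand's x. 0.38 kg.
- wheel (a joint): Turn of the roller's wheel in rad, 0 at the start; 1 rad is 15 mm of rolling.
- reagent: White bottle, 44 mm across, 90 mm tall; origin under its centre. A bystander.
- pot: White specimen pot, 50 mm across, 55 mm tall; origin under its centre. A bystander.
- dropper: Brown dropper bottle, 33 mm across, 82 mm tall; origin under its centre. A bystander.
- covers: Small box of cover slips, 34 x 34 mm, 17 mm tall; origin under its centre. A bystander.
- strip_1 (a joint): How far the strip of caps nearest the nest's +y end is pressed in, in m: 0 stands 3 mm proud, 0.003 is fully home. A strip sits tight: it goes down only under more than about 8 N and stays where it is left. The wheel mostly bears on two neighbours at once, so about 16 N or more in all is needed.
- strip_2 (a joint): The same for strip 2 from that end.
- strip_3 (a joint): The same for strip 3 from that end.
- strip_4 (a joint): The same for strip 4 from that end.
- strip_5 (a joint): The same for strip 5 from that end.
- strip_6 (a joint): The same for strip 6 from that end.
- strip_7 (a joint): The same for strip 7 from that end.
- strip_8 (a joint): The same for strip 8 from that end.
- strip_9 (a joint): The same for strip 9 from that end.
- strip_10 (a joint): The same for strip 10 from that end.
- strip_11 (a joint): The same for strip 11 from that end.
- strip_12 (a joint): The same for strip 12 from that end.

How it is judged (in metres and radians):
On the way, in this order (a step that is already met when the one before it is completed fails the run):
1. the roller is lifted clear of its stand (z of roller_grip in the frame of stand above 0.105 m), for 0.1 s.
2. the roller is rolling under load on the plate (its wheel has turned 2.5 rad or more) (contact force between roller and nest above 2 N and (value of joint wheel above 2.5 rad or value of joint wheel below -2.5 rad)).
3. all twelve strips are home (value of joint each of strip_1, strip_2, strip_3, strip_4, strip_5, strip_6, strip_7, strip_8, strip_9, strip_10, strip_11, strip_12 above 0.0022 m), for 0.1 s.
At the end, for the whole second after the job is handed in: All twelve strips are home (each pressed in by more than 2.2 of its 3 mm) and the roller hangs still and upright in its stand (crossbar down on both ledges: handle centre 81 to 87 mm above the stand's foot, within 9 mm of its middle, tilt under 0.06 rad) (all of step 3 and z of roller_grip in the frame of stand between 0.081 and 0.087 m and horizontal distance between roller_grip and stand below 0.009 m and angle between roller_grip's own z axis and vertical below 0.06 rad and angle between the x axis of roller_grip and the x axis of stand, either way round below 0.2 rad and linear speed of roller below 0.02 m/s); the robot touches nothing.
It fails at once if the roller bears on the plate or its nest with more than 30 N (contact force between roller and nest above 30 N).
It fails at once if the gripper or arm itself touches the plate, caps or nest (contact force between any of the fingers, the arm and nest above 0.5 N).
It fails at once if a bystander is pushed more than 30 mm or knocked over (distance of any of reagent, pot, dropper, covers from where it was at the start of the episode above 0.03 m or angle between any of reagent, pot, dropper, covers's own z axis and vertical above 0.5 rad).
It also fails if it takes over 72 s, if anything falls off the work surface, if the arm or the gripper's body presses on something with over 40 N, if the wrist force passes 120 N, or if a joint passes its speed limit or range.

## Working session

There is one attempt and no reset: what is moved stays moved. The work goes in short steps, Python scripts to look and compute and a shell command to move; the robot and the scene stay as the last step left them, time stands still between calls to the robot, and variables do not carry over. Pictures are saved under pics/ and viewed, about 8 in all and at most 12, crops included, and the job is handed in when it is done.

```bash
mkdir -p pics; cat > h.py <<'E'
import numpy as np,cv2
from plant import get_obs,capture
def snap(n,f):
    c=capture(n); cv2.imwrite('pics/'+f+'.png',c['color'][:,:,::-1]); np.save('pics/'+f+'.npy',c,allow_pickle=True); return c
def load(f): return np.load('pics/'+f+'.npy',allow_pickle=True).item()
def ray(c,px):
    p=cv2.undistortPoints(np.array(px,float).reshape(-1,1,2),c['mtx'],np.array(c['dist'],float)).reshape(-1,2)
    R=cv2.Rodrigues(np.array(c['rvec'],float))[0]; t=np.array(c['tvec'],float).ravel()
    d=np.c_[p,np.ones(len(p))]@R
    return -R.T@t, d/np.linalg.norm(d,axis=1)[:,None]
def onz(c,px,z):
    o,d=ray(c,px); return o+d*((z-o[2])/d[:,2])[:,None]
def proj(c,P): return cv2.projectPoints(np.array(P,float).reshape(-1,3),np.array(c['rvec'],float),np.array(c['tvec'],float),c['mtx'],np.array(c['dist'],float))[0].reshape(-1,2)
def tri(c1,p1,c2,p2):
    o1,d1=ray(c1,p1);o2,d2=ray(c2,p2);out=[]
    for a,b in zip(d1,d2):
        s=np.linalg.lstsq(np.c_[a,-b],o2-o1,rcond=None)[0]; q1=o1+a*s[0];q2=o2+b*s[1]; out.append(np.r_[(q1+q2)/2,np.linalg.norm(q1-q2)])
    return np.array(out)
E
python3 - <<'E'
from h import *
a=[snap(n,n+'0')['color'] for n in('scene','top')]
cv2.imwrite('pics/both0.png',cv2.resize(np.vstack(a)[:,:,::-1],None,fx=.78,fy=.78))
for n in('scene0','top0'):
    o,d=ray(load(n),[[256,192]]);print(n,o,d)
print(get_obs())
E
```

```text
scene0 [-392.33735499 -625.96262737  682.86229484] [[ 0.72769924  0.49023141 -0.47971551]]
top0 [ 394.82360698    8.12313081 1149.5552343 ] [[ 0.11605292 -0.02264143 -0.99298494]]
{'time': 0.1, 'joint_positions': array([ 1.18801597e+00,  3.42619459e-01,  1.52490564e+00, -1.77405045e-05,
        1.27538971e+00, -1.45998711e-01]), 'dq': array([ 0.00046348, -0.00113267, -0.00375226,  0.00147517, -0.0007138 ,
        0.00093151]), 'tau': array([ 2.66483643e-03, -4.32006741e+01, -2.44694781e+01,  7.19963992e-02,
        5.25870267e-02, -5.60752324e-05]), 'tool_pos': array([123.08661343, 510.24335533, 404.13726789]), 'tcp_rot': array([-3.14028210e+00, -1.75562600e-04,  2.90481607e+00]), 'contact_force': array([ 0.08936011,  0.67920477, -0.64054348]), 'moment': array([-0.00177567,  0.01836875, -0.00337239]), 'grip_width': 91.66920656507932}
```

View pics/both0.png

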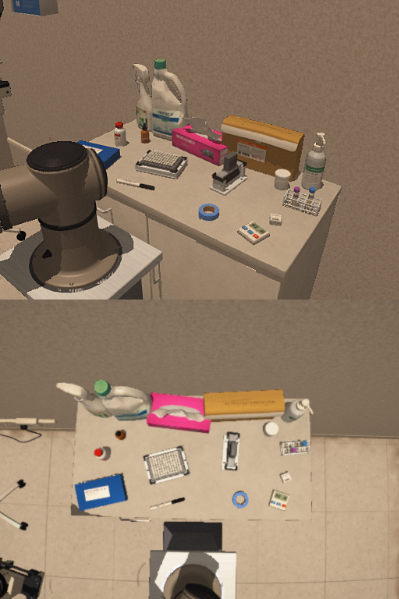

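The scene shows the nest left of centre, at about (213,212) in the full top picture. The roller in its stand is at about (296,193), with the tissue box and carton behind and the tape in front. I'll take enlarged crops next.

```bash
python3 - <<'E'
from h import *
t=load('top0')['color'];s=load('scene0')['color']
A=cv2.resize(t[150:250,170:330],None,fx=5,fy=5,interpolation=cv2.INTER_CUBIC)
cv2.imwrite('pics/tcrop.png',A[:,:,::-1])
B=cv2.resize(s[170:260,160:330],None,fx=4.7,fy=4.7,interpolation=cv2.INTER_CUBIC)
cv2.imwrite('pics/scrop.png',B[:,:,::-1])
T=load('top0');S=load('scene0')
print(onz(T,[[213,212],[296,193]],40))
E
```

```text
[[ 465.0196751   102.90397012   40.        ]
 [ 524.18684955 -130.97316512   40.        ]]
```

View pics/tcrop.png

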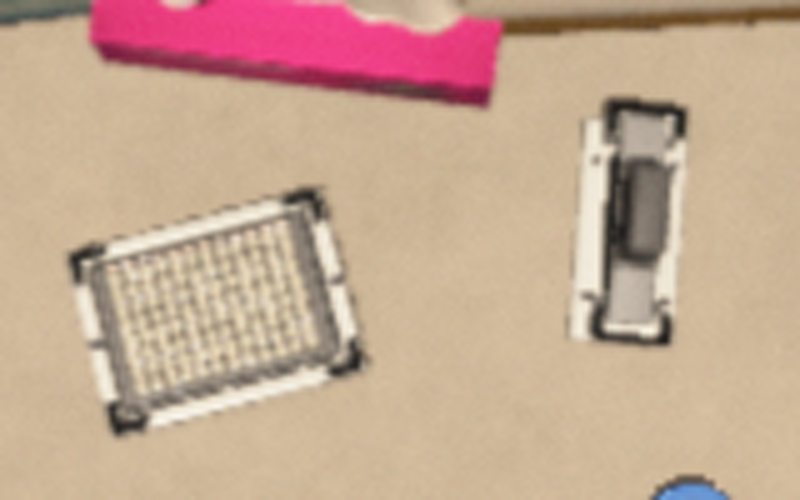

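View pics/scrop.png

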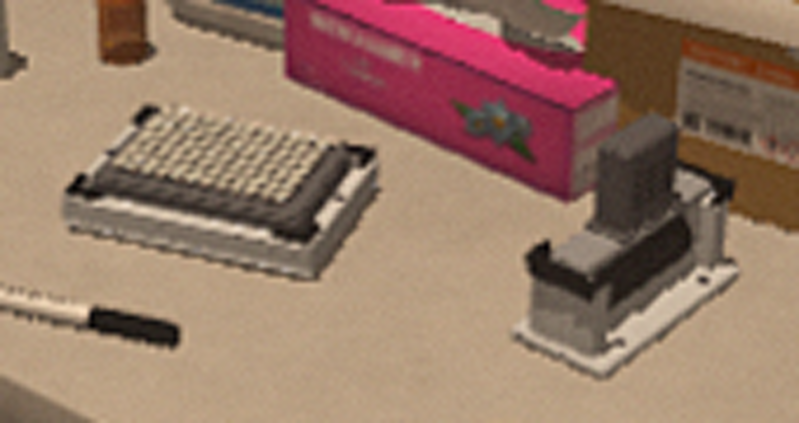

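The nest is yawed by about +15° and the stand by a few degrees the other way, with the roller upright in it. I'll fly over the nest first with the wrist camera.

```bash
python3 -m pendant '[[[-0.41,-0.30,0],[0,0,0],0.09],[[-0.41,-0.30,0],[0,0,0],0.09],[[-0.41,-0.30,0],[0,0,0],0.09],[[-0.41,-0.30,0],[0,0,0],0.09],[[-0.41,-0.30,0],[0,0,0],0.09],[[-0.41,-0.30,0],[0,0,0],0.09],[[-0.41,-0.30,0],[0,0,0],0.09],[[-0.41,-0.30,0],[0,0,0],0.09],[[-0.41,-0.30,0],[0,0,0],0.09],[[-0.41,-0.30,0],[0,0,0],0.09]]'
python3 -m pendant '[[[-0.12,-0.10,0],[0,0,0],0.09],[[-0.12,-0.10,0],[0,0,0],0.09],[[-0.12,-0.10,0],[0,0,0],0.09],[[-0.12,-0.10,0],[0,0,0],0.09],[[-0.12,-0.10,0],[0,0,0],0.09]]'
python3 - <<'E'
from h import *
c=snap('wrist','w1');o=get_obs();print(o['tool_pos'],o['tcp_rot'],ray(c,[[256,192]]))
E
```

```text
time: 0.93
tool_pos: [393.1, 190.4, 404.7]
tcp_rot: [3.141, -0.0, 2.905]
contact_force: [0.7, 1.4, 0.1]
grip_width: 90.2
time: 1.35
tool_pos: [488.2, 62.7, 404.1]
tcp_rot: [-3.14, 0.001, 2.9]
contact_force: [-0.1, -0.4, -0.9]
grip_width: 90.1
[486.70188082  64.67588826 403.98010282] [-3.14123949e+00 -8.42647324e-04  2.90041231e+00] (array([413.67171236,  81.59731575, 384.07930392]), array([[ 0.28364304, -0.08546316, -0.95511396]]))
```

View pics/w1.png

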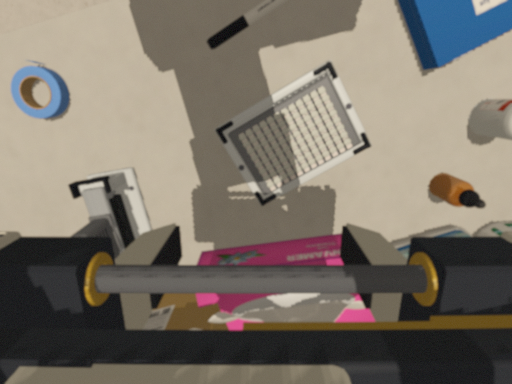

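The wrist view shows the whole nest, with its black corners at about (328,70), (362,145), (268,195) and (224,132), and the stand partly visible at (105,205). I'll compute rough poses from these.

```bash
python3 - <<'E'
from h import *
T=load('top0');W=load('w1')
def pose(P):  # corners order
    return P.mean(0)
st=np.array([[647,118],[632,330]])/5+[170,150]
P=onz(T,st,59);d=P[0]-P[1];print('stand',P,pose(P),np.linalg.norm(d),np.arctan2(d[1],d[0]))
hd=np.array([[650,208]])/5+[170,150];print('handle top',onz(T,hd,110))
n=np.array([[83,255],[310,193],[355,365],[122,425]])/5+[170,150]
for z in(20,30):
    P=onz(T,n,z);d=P[0]+P[3]-P[1]-P[2];print('nestT',z,P.mean(0),np.linalg.norm(d)/2,np.arctan2(-d[0],d[1]))
n=[[333,65],[368,145],[265,201],[218,131]]
for z in(20,30):
    P=onz(W,n,z);d=P[0]+P[1]-P[2]-P[3];print('nestW',z,P.mean(0),np.linalg.norm(d)/2,np.arctan2(-d[0],d[1]))
E
```

```text
stand [[ 577.10754201 -137.83076299   59.        ]
 [ 457.72756529 -130.23342702   59.        ]] [ 517.41755365 -134.032095     59.        ] 119.62147948393722 -0.06355424518873969
handle top [[ 520.02014613 -132.88273435  110.        ]]
nestT 20 [466.81302945 103.25577254  20.        ] 136.53879050134503 0.28308850658477724
nestT 30 [466.17570406 102.41355926  30.        ] 135.33000684601492 0.28308850658477636
nestW 20 [467.93943343 110.14228776  20.        ] 144.4158242603974 0.27245705654911345
nestW 30 [466.44888671 109.35825605  30.        ] 140.4492207566021 0.27245705654911384
```

```bash
python3 -m pendant '[[[-0.103,-0.175,0],[0,0,-0.177],0.09],[[-0.103,-0.175,0],[0,0,-0.177],0.09],[[-0.103,-0.175,0],[0,0,-0.177],0.09],[[-0.103,-0.175,0],[0,0,-0.177],0.09],[[-0.103,-0.175,0],[0,0,-0.177],0.09],[[-0.103,-0.175,0],[0,0,-0.177],0.09],[[-0.103,-0.175,0],[0,0,-0.177],0.09],[[-0.103,-0.175,0],[0,0,-0.177],0.09]]'
python3 -c "
from h import *
snap('wrist','w2')"
python3 -m pendant '[[[0,0.06,0.07],[0,0,0],0.09],[[0,0.06,0.07],[0,0,0],0.09],[[0,0.06,0.07],[0,0,0],0.09],[[0,0.06,0.07],[0,0,0],0.09],[[0,0.06,0.07],[0,0,0],0.09]]'
python3 - <<'E'
from h import *
snap('wrist','w3');o=get_obs();print(o['tool_pos'],o['tcp_rot'])
A=np.vstack([load('w2')['color'][:260],load('w3')['color'][:260]])
cv2.imwrite('pics/w23.png',cv2.resize(A[:,:,::-1],None,fx=1.15,fy=1.15))
E
```

```text
time: 2.07
tool_pos: [544.2, -126.1, 404.3]
tcp_rot: [3.14, -0.001, 3.082]
contact_force: [0.4, -1.0, -0.1]
grip_width: 89.8
time: 2.53
tool_pos: [548.2, -66.2, 335.4]
tcp_rot: [-3.141, 0.0, 3.085]
contact_force: [0.7, 1.3, 0.7]
grip_width: 89.9
[548.49550455 -67.06757357 336.14633374] [-3.14088250e+00  2.28805881e-03  3.08335301e+00]
```

View pics/w23.png

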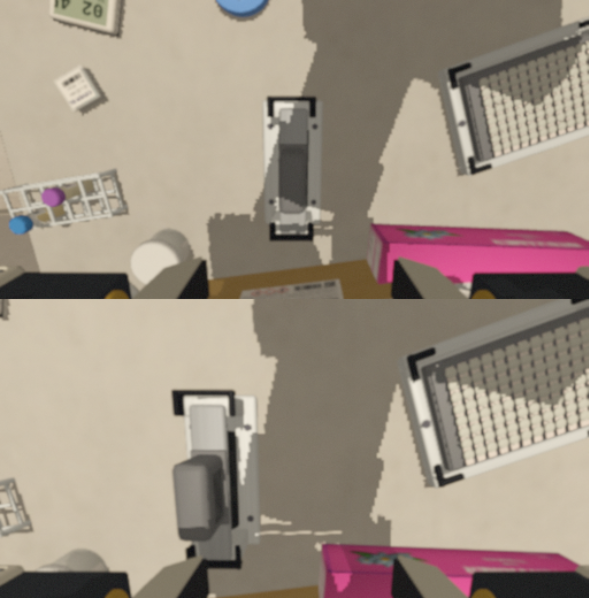

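The upper picture (w2) shows the stand's cheeks at rows 98–238, columns 268–315. The lower one (w3) shows the handle top at about x 175–222, y 160–240. I'll segment the cheeks and triangulate.

```bash
python3 - <<'E'
from h import *
for n,(x0,x1,y0,y1) in {'w2':(215,290,75,215),'w3':(140,235,70,240)}.items():
    c=load(n)['color'];g=c[y0:y1,x0:x1].max(2);m=(g<45).astype(np.uint8)
    k,l,s,ce=cv2.connectedComponentsWithStats(m,connectivity=8)
    for i in range(1,k):
        if s[i,4]>25: print(n,s[i,:4]+[x0,y0,0,0],s[i,4],ce[i]+[x0,y0])
# also crops
A=[cv2.resize(load(n)['color'][y0:y1,x0:x1],(390,580),interpolation=cv2.INTER_CUBIC) for n,(x0,x1,y0,y1) in {'w2':(205,301,75,218),'w3':(140,236,70,213)}.items()]
cv2.imwrite('pics/cr.png',np.hstack(A)[:,:,::-1])
E
```

```text
w2 [234  86   5  15] 43 [235.25581395  92.02325581]
w2 [257  85  17  16] 90 [269.17777778  90.5       ]
w2 [235 194  37  15] 218 [252.67431193 204.11009174]
w3 [151  81  19  19] 143 [155.44055944  88.95104895]
w3 [199 116   8  83] 390 [202.46153846 156.75897436]
w3 [163 215   6  10] 49 [165.69387755 219.51020408]
w3 [169 215  41  25] 304 [189.92105263 230.50657895]
```

View pics/cr.png

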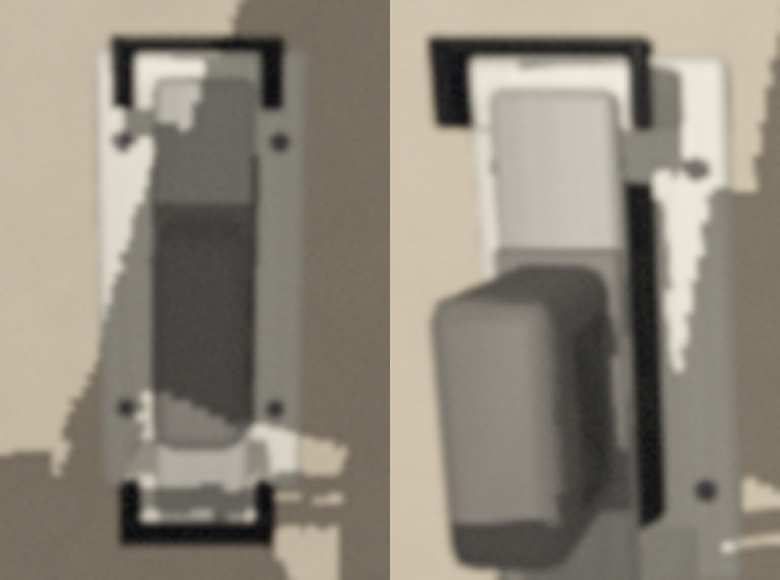

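```bash
python3 - <<'E'
from h import *
A=load('w2');B=load('w3');T=load('top0')
a=np.array([[113,38],[282,38],[203,448],[158,448],[248,448]])/4.06+[205-.4,75-.4]
b=np.array([[430-390,38],[650-390,38],[507-390,567],[458-390,567],[560-390,567]])/4.06+[140-.4,70-.4]
print(tri(A,a,B,b).round(1))
q=np.array([[113,38],[282,38],[271,543],[121,543]])/4.06+[205-.4,75-.4]
P=onz(A,q,59);print(P.round(1),P.mean(0));d=P[2]+P[3]-P[0]-P[1];print(np.arctan2(d[1],d[0]),np.linalg.norm(d)/2,np.linalg.norm(P[0]-P[1]))
bolts=np.array([[123,141],[279,141],[275,408],[125,408]])/4.06+[205-.4,75-.4]
P=onz(A,bolts,8);print(P.mean(0));d=P[2]+P[3]-P[0]-P[1];print(np.arctan2(d[1],d[0]))
hs=np.array([[158,448],[248,448]])/4.06+[204.6,74.6]
print('handle far',onz(A,hs,110))
b=np.array([[47,310],[163,300],[68,560],[170,560]])/4.06+[139.6,69.6]
print(onz(B,b,110))
# nest in w3
E
```

```text
[[ 4.527e+02 -1.477e+02  5.940e+01  0.000e+00]
 [ 4.550e+02 -1.059e+02  5.460e+01  0.000e+00]
 [ 5.440e+02 -1.307e+02  1.108e+02  6.000e-01]
 [ 5.450e+02 -1.412e+02  1.058e+02  1.000e-01]
 [ 5.436e+02 -1.206e+02  1.138e+02  9.000e-01]]
[[ 452.7 -147.7   59. ]
 [ 455.2 -106.1   59. ]
 [ 587.2 -115.5   59. ]
 [ 584.7 -156.8   59. ]] [ 519.96251716 -131.52842647   59.        ]
-0.06991400688449256 132.3517294189412 41.68392086200854
[ 520.34899535 -131.47982028    8.        ]
-0.06984623773080904
handle far [[ 543.95031586 -140.89691956  110.        ]
 [ 545.19648228 -120.4454709   110.        ]]
[[ 498.5709078  -136.15392397  110.        ]
 [ 498.077607   -116.80120632  110.        ]
 [ 542.22038244 -139.42837097  110.        ]
 [ 543.24181371 -121.58150789  110.        ]]
```

The stand is at (520, -131.5) with yaw -0.070, and the triangulated heights (59 and 110 mm) agree with the text. I'll position above the handle.

```bash
python3 -m pendant '[[[0.024,-0.065,0.02],[0,0,0.011],0.09],[[0.024,-0.065,0.02],[0,0,0.011],0.09],[[0.024,-0.065,0.02],[0,0,0.011],0.09],[[0.024,-0.065,0.02],[0,0,0.011],0.09],[[0.024,-0.065,0.02],[0,0,0.011],0.09]]'
python3 -m pendant '[[[0,0,0],[0,0,0],0.09]]'; python3 -m pendant '[[[0,0,0],[0,0,0],0.09]]'
python3 - <<'E'
from h import *
c=[load('w1'),load('w2'),load('w3')]
px={'-x-y':[[218,131],[445/1.15,70/1.15],[403/1.15,60/1.15]],'+x-y':[[265,201],[470/1.15,172/1.15],[432/1.15,188/1.15]]}
for k,v in px.items():
    for i,j in((0,1),(0,2),(1,2)): print(k,i,j,tri(c[i],[v[i]],c[j],[v[j]]).round(1))
E
```

```text
time: 3.0
tool_pos: [520.7, -131.4, 316.1]
tcp_rot: [-3.141, 0.003, 3.069]
contact_force: [0.4, 0.2, 0.0]
grip_width: 89.8
time: 3.08
tool_pos: [520.8, -130.7, 315.9]
tcp_rot: [-3.141, 0.002, 3.071]
contact_force: [0.1, -0.2, -0.1]
grip_width: 89.8
time: 3.17
tool_pos: [520.8, -130.4, 315.5]
tcp_rot: [-3.141, 0.002, 3.072]
contact_force: [-1.3, 0.6, -0.4]
grip_width: 89.9
-x-y 0 1 [[437.7  23.2  16.7   3. ]]
-x-y 0 2 [[438.2  22.7  14.    2.4]]
-x-y 1 2 [[437.6  19.6  24.2   1.4]]
+x-y 0 1 [[5.386e+02 5.650e+01 1.220e+01 2.000e-01]]
+x-y 0 2 [[544.4  55.7  -2.6   1.9]]
+x-y 1 2 [[527.7  28.3  71.7   0.9]]
```

```bash
python3 -m pendant '[[[0,-0.0005,0.03],[0,0,0],0.09],[[0,-0.0005,0.05],[0,0,0],0.09],[[0,-0.0005,0.065],[0,0,0],0.09],[[0,-0.0005,0.0725],[0,0,0],0.09],[[0,-0.0005,0.0725],[0,0,0],0.09],[[0,-0.0005,0.0725],[0,0,0],0.09],[[0,-0.0005,0.0725],[0,0,0],0.09]]'
python3 -m pendant '[[[0,0,0],[0,0,0],0.0],[[0,0,0],[0,0,0],0.0],[[0,0,0],[0,0,0],0.0],[[0,0,0],[0,0,0],0.0],[[0,0,0],[0,0,0],0.0],[[0,0,0],[0,0,0],0.0],[[0,0,0],[0,0,0],0.0],[[0,0,0],[0,0,0],0.0],[[0,0,0],[0,0,0],0.0],[[0,0,0],[0,0,0],0.0]]'
```

```text
time: 3.75
tool_pos: [520.8, -131.3, 243.3]
tcp_rot: [-3.141, 0.002, 3.071]
contact_force: [0.8, 1.4, 0.7]
grip_width: 90.1
time: 4.58
tool_pos: [520.3, -131.4, 242.2]
tcp_rot: [3.141, -0.0, 3.071]
contact_force: [0.1, -0.3, -0.3]
grip_width: 28.0
```

```bash
python3 -m pendant '[[[0,0,0],[0,0,0],0.0],[[0,0,0],[0,0,0],0.0],[[0,0,0],[0,0,0],0.0],[[0,0,0],[0,0,0],0.0]]'
python3 -m pendant '[[[0,0,-0.01],[0,0,0],0.0],[[0,0,-0.02],[0,0,0],0.0],[[0,0,-0.03],[0,0,0],0.0],[[0,0,-0.05],[0,0,0],0.0],[[0,0,-0.07],[0,0,0],0.0],[[0,0,-0.07],[0,0,0],0.0],[[0,0,-0.07],[0,0,0],0.0]]'
```

```text
time: 4.92
tool_pos: [520.3, -131.3, 242.2]
tcp_rot: [3.141, -0.0, 3.071]
contact_force: [0.9, 0.9, 0.4]
grip_width: 22.3
time: 5.5
tool_pos: [520.4, -131.5, 313.5]
tcp_rot: [-3.141, 0.003, 3.071]
contact_force: [0.5, 0.1, -4.6]
grip_width: 21.9
```

```bash
python3 -m pendant '[[[0,0,-0.04],[0,0,0],0],[[0.02,0,-0.07],[0,0,-0.05],0],[[0.042,0.03,-0.07],[0,0,-0.15],0],[[0.042,0.07,-0.07],[0,0,-0.25],0],[[0.042,0.11,-0.07],[0,0,-0.346],0],[[0.042,0.15,-0.07],[0,0,-0.346],0],[[0.042,0.185,-0.07],[0,0,-0.346],0],[[0.042,0.19,-0.07],[0,0,-0.346],0],[[0.042,0.19,-0.07],[0,0,-0.346],0],[[0.042,0.19,-0.07],[0,0,-0.346],0]]'
python3 -c "
from h import *
snap('wrist','w4')"
python3 -m pendant '[[[-0.01,0.04,0],[0,0,0],0],[[-0.02,0.08,0],[0,0,0],0],[[-0.02,0.10,0],[0,0,0],0],[[-0.02,0.10,0],[0,0,0],0],[[-0.02,0.10,0],[0,0,0],0]]'
python3 - <<'E'
from h import *
snap('wrist','w5')
A=np.vstack([load('w4')['color'][:260],load('w5')['color'][:260]])
cv2.imwrite('pics/w45.png',cv2.resize(A[:,:,::-1],None,fx=1.15,fy=1.15))
E
```

```text
time: 6.33
tool_pos: [491.6, 61.0, 381.2]
tcp_rot: [3.142, -0.002, -2.865]
contact_force: [0.4, -1.0, -3.8]
grip_width: 22.2
time: 6.8
tool_pos: [483.9, 162.3, 381.8]
tcp_rot: [-3.141, -0.001, -2.866]
contact_force: [0.2, -0.9, -3.8]
grip_width: 21.9
```

View pics/w45.png

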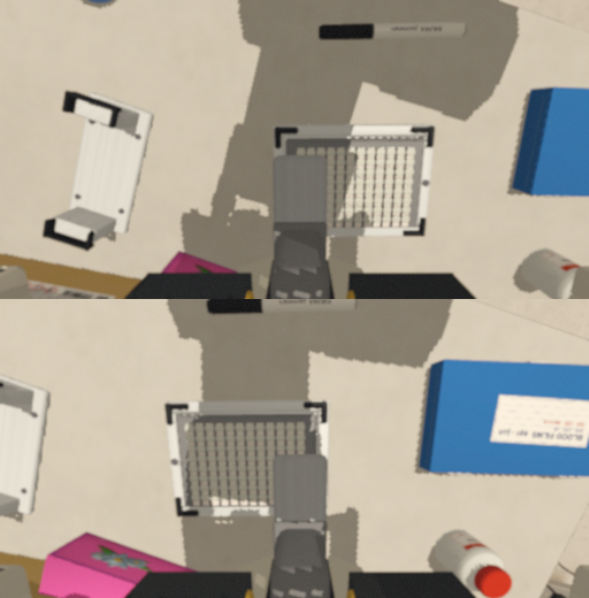

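The nest is aligned with the tool in both views. In w4 its corners are at (275,128), (434,127) and (425,235), and in w5 at (165,105), (327,104) and (178,217). I'll refine them with black-blob boxes and triangulate.

```bash
python3 - <<'E'
from h import *
pts={'w4':{'a':(275,128),'b':(434,127),'c':(425,235)},'w5':{'a':(165,105),'b':(327,104),'d':(178,217)}}
out={'a':(-1,-1),'b':(1,-1),'c':(1,1),'d':(-1,1)}
R={}
for n,d in pts.items():
    c=load(n);g=c['color'].max(2)
    for k,(u,v) in d.items():
        u/=1.15;v/=1.15;su,sv=out[k]
        y0,x0=int(v)-18,int(u)-18
        m=(g[y0:y0+37,x0:x0+37]<60).astype(np.uint8)
        kk,l,s,ce=cv2.connectedComponentsWithStats(m,connectivity=8);i=1+s[1:,4].argmax()
        yy,xx=np.where(l==i); j=(su*xx+sv*yy).argmax()
        # outer corner as extreme rows/cols
        R[n,k]=(x0+(xx.max()+.5 if su>0 else xx.min()-.5),y0+(yy.max()+.5 if sv>0 else yy.min()-.5))
        print(n,k,(round(u,1),round(v,1)),R[n,k],s[i,4])
A,B=load('w4'),load('w5')
for k in'ab': print(k,tri(A,[R['w4',k]],B,[R['w5',k]]).round(1))
for z in(20,26,32):
    for n,ks in(('w4','abc'),('w5','abd')):
        c=load(n);P={k:onz(c,[R[n,k]],z)[0] for k in ks}
        ctr=(P['a']+P['c'])/2 if 'c' in P else (P['b']+P['d'])/2
        e=P['b']-P['a'];f=(P['c']-P['b']) if 'c' in P else P['d']-P['a']
        print(z,n,ctr.round(1),np.linalg.norm(e).round(1),np.linalg.norm(f).round(1),np.arctan2(-e[0],e[1]).round(3),np.arctan2(f[1],f[0]).round(3))
E
```

```text
w4 a (239.1, 111.3) (np.float64(239.5), np.float64(110.5)) 135
w4 b (377.4, 110.4) (np.float64(375.5), np.float64(110.5)) 71
w4 c (369.6, 204.3) (np.float64(368.5), np.float64(203.5)) 60
w5 a (143.5, 91.3) (np.float64(144.5), np.float64(91.5)) 70
w5 b (284.3, 90.4) (np.float64(282.5), np.float64(89.5)) 65
w5 d (154.8, 188.7) (np.float64(153.5), np.float64(187.5)) 81
a [[436.7  22.6  23.2   0.8]]
b [[396.4 161.6  24.6   0.5]]
20 w4 [467.1 108.7  20. ] 146.5 106.1 0.277 0.303
20 w5 [467.9 105.7  20. ] 146.4 106.2 0.287 0.268
26 w4 [466.2 107.5  26. ] 144.0 104.2 0.277 0.303
26 w5 [466.9 106.4  26. ] 143.8 104.3 0.287 0.268
32 w4 [465.3 106.3  32. ] 141.4 102.3 0.277 0.303
32 w5 [465.9 107.   32. ] 141.2 102.4 0.287 0.268
```

```bash
cat > chk.py <<'E'
import sys
from plant import get_obs
o=get_obs(); f=o['contact_force'][2]+4.0
print('F=%.1f fx,fy=%s z=%.2f xy=%s'%(f,o['contact_force'][:2].round(1),o['tool_pos'][2],o['tool_pos'][:2].round(1)),'M',o['moment'].round(2))
sys.exit(not(float(sys.argv[1])<=f<=float(sys.argv[2])))
E
python3 -m pendant '[[[0.03,0,0.0],[0,0,-0.008],0],[[0.032,0.001,0.03],[0,0,-0.008],0],[[0.032,0.001,0.06],[0,0,-0.008],0],[[0.032,0.001,0.085],[0,0,-0.008],0],[[0.032,0.001,0.098],[0,0,-0.008],0],[[0.032,0.001,0.098],[0,0,-0.008],0],[[0.032,0.001,0.098],[0,0,-0.008],0],[[0.032,0.001,0.098],[0,0,-0.008],0]]'; python3 chk.py -9 9
python3 -m pendant '[[[0,0,0],[0,0,0],0]]';python3 chk.py -9 9;python3 -m pendant '[[[0,0,0],[0,0,0],0]]';python3 chk.py -9 9
```

```text
time: 7.52
tool_pos: [453.6, 154.2, 285.2]
tcp_rot: [-3.141, 0.002, -2.86]
contact_force: [0.6, 0.4, -2.9]
grip_width: 21.8
F=1.1 fx,fy=[0.6 0.4] z=285.24 xy=[453.6 154.2] M [ 0.04 -0.02 -0.02]
time: 7.6
tool_pos: [453.5, 154.6, 285.5]
tcp_rot: [-3.141, 0.003, -2.859]
contact_force: [0.6, 0.4, -2.9]
grip_width: 21.8
F=1.1 fx,fy=[0.6 0.4] z=285.50 xy=[453.5 154.6] M [0.03 0.01 0.01]
time: 7.68
tool_pos: [453.3, 154.8, 285.4]
tcp_rot: [-3.141, 0.002, -2.859]
contact_force: [1.4, -0.7, -3.7]
grip_width: 22.1
F=0.3 fx,fy=[ 1.4 -0.7] z=285.35 xy=[453.3 154.8] M [-0.01  0.02 -0.01]
```

```bash
D() { python3 chk.py -9 4; }
python3 -m pendant '[[[0,0,0.003],[0,0,0],0],[[0,0,0.006],[0,0,0],0],[[0,0,0.009],[0,0,0],0],[[0,0,0.009],[0,0,0],0]]' >/dev/null; D && 
python3 -m pendant '[[[0,0,0.0005],[0,0,0],0],[[0,0,0.001],[0,0,0],0]]' >/dev/null && D &&
python3 -m pendant '[[[0,0,0.0005],[0,0,0],0],[[0,0,0.001],[0,0,0],0]]' >/dev/null && D &&
python3 -m pendant '[[[0,0,0.0005],[0,0,0],0],[[0,0,0.001],[0,0,0],0]]' >/dev/null && D &&
python3 -m pendant '[[[0,0,0.0005],[0,0,0],0],[[0,0,0.001],[0,0,0],0]]' >/dev/null && D &&
python3 -m pendant '[[[0,0,0.0005],[0,0,0],0],[[0,0,0.001],[0,0,0],0]]' >/dev/null && D &&
python3 -m pendant '[[[0,0,0.0005],[0,0,0],0],[[0,0,0.001],[0,0,0],0]]' >/dev/null && D &&
python3 -m pendant '[[[0,0,0.0005],[0,0,0],0],[[0,0,0.001],[0,0,0],0]]' >/dev/null && D &&
python3 -m pendant '[[[0,0,0.0005],[0,0,0],0],[[0,0,0.001],[0,0,0],0]]' >/dev/null && D &&
python3 -m pendant '[[[0,0,0.0005],[0,0,0],0],[[0,0,0.001],[0,0,0],0]]' >/dev/null && D &&
python3 -m pendant '[[[0,0,0.0005],[0,0,0],0],[[0,0,0.001],[0,0,0],0]]' >/dev/null && D
```

```text
F=0.0 fx,fy=[-1.  -0.7] z=274.59 xy=[452.6 155.1] M [-0.   -0.05  0.02]
F=-0.1 fx,fy=[0.3 0.4] z=274.14 xy=[452.9 155.1] M [ 0.02  0.01 -0.04]
F=0.9 fx,fy=[-0.  -0.2] z=273.22 xy=[452.9 155.1] M [ 0.04  0.04 -0.  ]
F=-0.1 fx,fy=[-0.5 -0.2] z=272.22 xy=[452.8 155.1] M [ 0.04 -0.01 -0.02]
F=0.3 fx,fy=[0.3 0.4] z=271.20 xy=[452.8 155.1] M [ 0.04 -0.    0.03]
F=-0.0 fx,fy=[0.1 0.2] z=270.16 xy=[452.8 155.1] M [ 0.02  0.05 -0.01]
F=0.5 fx,fy=[-0.6  0.8] z=269.16 xy=[452.8 155. ] M [0.05 0.04 0.01]
F=0.5 fx,fy=[-0.3 -0.3] z=268.16 xy=[452.8 155. ] M [ 0.06 -0.04  0.  ]
F=1.5 fx,fy=[0.3 0.1] z=267.16 xy=[452.8 155. ] M [0.04 0.   0.05]
F=7.1 fx,fy=[-1.8 -0.9] z=266.70 xy=[452.9 155. ] M [-0.06  0.51  0.01]
```

```bash
D() { python3 chk.py -9 17; }
python3 -m pendant '[[[0,0,0.0003],[0,0,0],0],[[0,0,0.0003],[0,0,0],0]]' >/dev/null && D &&
python3 -m pendant '[[[0,0,0.0003],[0,0,0],0],[[0,0,0.0003],[0,0,0],0]]' >/dev/null && D &&
python3 -m pendant '[[[0,0,0.0003],[0,0,0],0],[[0,0,0.0003],[0,0,0],0]]' >/dev/null && D &&
python3 -m pendant '[[[0,0,0.0003],[0,0,0],0],[[0,0,0.0003],[0,0,0],0]]' >/dev/null && D &&
python3 -m pendant '[[[0,0,0.0003],[0,0,0],0],[[0,0,0.0003],[0,0,0],0]]' >/dev/null && D &&
python3 -m pendant '[[[0,0,0.0003],[0,0,0],0],[[0,0,0.0003],[0,0,0],0]]' >/dev/null && D &&
python3 -m pendant '[[[0,0,0.0003],[0,0,0],0],[[0,0,0.0003],[0,0,0],0]]' >/dev/null && D &&
python3 -m pendant '[[[0,0,0.0003],[0,0,0],0],[[0,0,0.0003],[0,0,0],0]]' >/dev/null && D
```

```text
F=8.5 fx,fy=[-2.2 -1.1] z=266.34 xy=[452.8 155.1] M [-0.09  0.56  0.05]
F=11.1 fx,fy=[-3.4  0.9] z=266.16 xy=[452.8 155.2] M [0.2  0.64 0.01]
F=11.8 fx,fy=[-3.5  0.8] z=266.03 xy=[452.8 155.3] M [0.3  0.75 0.  ]
F=12.8 fx,fy=[-3.5  1.2] z=265.83 xy=[452.7 155.3] M [ 0.31  0.91 -0.02]
F=14.5 fx,fy=[-3.5  2.4] z=265.57 xy=[452.7 155.4] M [ 0.35  0.89 -0.  ]
F=14.7 fx,fy=[-3.7  2.2] z=265.30 xy=[452.7 155.4] M [ 0.37  1.   -0.03]
F=14.1 fx,fy=[-4.2  1.7] z=264.98 xy=[452.7 155.4] M [ 0.36  0.92 -0.03]
F=14.0 fx,fy=[-4.   0.4] z=264.70 xy=[452.7 155.4] M [0.36 0.97 0.03]
```

```bash
D() { python3 chk.py -9 18.5; }
python3 -m pendant '[[[0,0,0.0003],[0,0,0],0],[[0,0,0.0003],[0,0,0],0]]' >/dev/null && D &&
python3 -m pendant '[[[0,0,0.0003],[0,0,0],0],[[0,0,0.0003],[0,0,0],0]]' >/dev/null && D &&
python3 -m pendant '[[[0,0,0.0003],[0,0,0],0],[[0,0,0.0003],[0,0,0],0]]' >/dev/null && D &&
python3 -m pendant '[[[0,0,0.0003],[0,0,0],0],[[0,0,0.0003],[0,0,0],0]]' >/dev/null && D &&
python3 -m pendant '[[[0,0,0.0003],[0,0,0],0],[[0,0,0.0003],[0,0,0],0]]' >/dev/null && D &&
python3 -m pendant '[[[0,0,0.0003],[0,0,0],0],[[0,0,0.0003],[0,0,0],0]]' >/dev/null && D &&
python3 -m pendant '[[[0,0,0.0003],[0,0,0],0],[[0,0,0.0003],[0,0,0],0]]' >/dev/null && D &&
python3 -m pendant '[[[0,0,0.0003],[0,0,0],0],[[0,0,0.0003],[0,0,0],0]]' >/dev/null && D
```

```text
F=15.5 fx,fy=[-4.3  0.9] z=264.56 xy=[452.7 155.4] M [0.37 0.97 0.05]
F=19.1 fx,fy=[-3.7  1.6] z=264.51 xy=[452.7 155.4] M [ 0.32  1.17 -0.  ]
```

```bash
D() { python3 chk.py 15 23.5; }
python3 -m pendant '[[[0,-0.001,0.0001],[0,0,0],0],[[0,-0.002,0.0001],[0,0,0],0]]' >/dev/null && D &&
python3 -m pendant '[[[0,-0.001,0],[0,0,0],0],[[0,-0.002,0],[0,0,0],0]]' >/dev/null && D &&
python3 -m pendant '[[[0,-0.001,0],[0,0,0],0],[[0,-0.002,0],[0,0,0],0]]' >/dev/null && D &&
python3 -m pendant '[[[0,-0.001,0],[0,0,0],0],[[0,-0.002,0],[0,0,0],0]]' >/dev/null && D &&
python3 -m pendant '[[[0,-0.001,0],[0,0,0],0],[[0,-0.002,0],[0,0,0],0]]' >/dev/null && D &&
python3 -m pendant '[[[0,-0.001,0],[0,0,0],0],[[0,-0.002,0],[0,0,0],0]]' >/dev/null && D
```

```text
F=20.0 fx,fy=[-5.2  2.2] z=264.48 xy=[453.2 153.6] M [ 0.4   1.26 -0.01]
F=18.3 fx,fy=[-5.1 -0.3] z=264.49 xy=[453.8 151.5] M [0.04 1.21 0.  ]
F=18.6 fx,fy=[-4.7 -1.3] z=264.41 xy=[454.5 149.4] M [-0.09  1.07 -0.05]
F=18.5 fx,fy=[-6.1  3.1] z=264.45 xy=[454.9 147.8] M [ 0.75  1.33 -0.03]
F=17.5 fx,fy=[-6.1  3.8] z=264.42 xy=[455.5 146. ] M [0.78 1.25 0.05]
F=18.7 fx,fy=[-5.4  2.3] z=264.42 xy=[456.1 143.9] M [ 0.29  1.04 -0.03]
```

```bash
D() { python3 chk.py 16 24.5; }
python3 -m pendant '[[[0,-0.0015,0.0001],[0,0,0],0],[[0,-0.003,0.00015],[0,0,0],0]]' >/dev/null && D &&
python3 -m pendant '[[[0,-0.0015,0],[0,0,0],0],[[0,-0.003,0],[0,0,0],0]]' >/dev/null && D &&
python3 -m pendant '[[[0,-0.0015,0],[0,0,0],0],[[0,-0.003,0],[0,0,0],0]]' >/dev/null && D &&
python3 -m pendant '[[[0,-0.0015,0],[0,0,0],0],[[0,-0.003,0],[0,0,0],0]]' >/dev/null && D &&
python3 -m pendant '[[[0,-0.0015,0],[0,0,0],0],[[0,-0.003,0],[0,0,0],0]]' >/dev/null && D &&
python3 -m pendant '[[[0,-0.0015,0],[0,0,0],0],[[0,-0.003,0],[0,0,0],0]]' >/dev/null && D &&
python3 -m pendant '[[[0,-0.0015,0],[0,0,0],0],[[0,-0.003,0],[0,0,0],0]]' >/dev/null && D
```

```text
F=19.8 fx,fy=[-3.7 -0.8] z=264.33 xy=[457.  140.8] M [-0.06  1.07 -0.03]
F=19.7 fx,fy=[-5.7  3.5] z=264.36 xy=[457.8 138.2] M [0.74 1.3  0.03]
F=18.8 fx,fy=[-4.9  1.1] z=264.32 xy=[458.6 135.3] M [ 0.34  1.12 -0.  ]
F=19.7 fx,fy=[-3.7 -0.9] z=264.28 xy=[459.6 132.1] M [ 0.06  1.02 -0.01]
F=19.3 fx,fy=[-5.1  4.8] z=264.29 xy=[460.3 129.7] M [0.96 1.26 0.02]
F=18.2 fx,fy=[-5.3  1.2] z=264.31 xy=[461.2 126.7] M [ 0.29  1.05 -0.02]
F=17.4 fx,fy=[-4.3 -1.1] z=264.22 xy=[462.1 123.5] M [-0.1   0.93 -0.01]
```

```bash
D() { python3 chk.py 16 24.5; }
python3 -m pendant '[[[0,-0.0015,0.0001],[0,0,0],0],[[0,-0.003,0.0002],[0,0,0],0]]' >/dev/null && D &&
python3 -m pendant '[[[0,-0.0015,0],[0,0,0],0],[[0,-0.003,0.00005],[0,0,0],0]]' >/dev/null && D &&
python3 -m pendant '[[[0,-0.0015,0],[0,0,0],0],[[0,-0.003,0.00005],[0,0,0],0]]' >/dev/null && D &&
python3 -m pendant '[[[0,-0.0015,0],[0,0,0],0],[[0,-0.003,0.00005],[0,0,0],0]]' >/dev/null && D &&
python3 -m pendant '[[[0,-0.0015,0],[0,0,0],0],[[0,-0.003,0.00005],[0,0,0],0]]' >/dev/null && D &&
python3 -m pendant '[[[0,-0.0015,0],[0,0,0],0],[[0,-0.003,0.00005],[0,0,0],0]]' >/dev/null && D &&
python3 -m pendant '[[[0,-0.0015,0],[0,0,0],0],[[0,-0.003,0.00005],[0,0,0],0]]' >/dev/null && D &&
python3 -m pendant '[[[0,-0.0015,0],[0,0,0],0],[[0,-0.003,0.00005],[0,0,0],0]]' >/dev/null && D &&
python3 -m pendant '[[[0,-0.0015,0],[0,0,0],0],[[0,-0.003,0.00005],[0,0,0],0]]' >/dev/null && D
```

```text
F=21.1 fx,fy=[-5.3  3.1] z=264.22 xy=[462.9 121. ] M [ 0.82  1.29 -0.02]
F=20.3 fx,fy=[-5.   0.7] z=264.21 xy=[463.8 118. ] M [0.27 1.16 0.02]
F=20.5 fx,fy=[-4.5  0. ] z=264.14 xy=[464.7 114.8] M [-0.06  1.   -0.01]
F=20.9 fx,fy=[-5.4  5.1] z=264.16 xy=[465.4 112.4] M [0.95 1.24 0.04]
F=21.1 fx,fy=[-5.2  1. ] z=264.12 xy=[466.3 109.4] M [ 0.3   1.19 -0.02]
F=19.3 fx,fy=[-5.1 -1.2] z=264.04 xy=[467.2 106.1] M [-0.1   0.99 -0.03]
F=21.2 fx,fy=[-4.9  3.2] z=264.04 xy=[468.  103.6] M [0.86 1.2  0.01]
F=22.0 fx,fy=[-5.2  1.2] z=264.02 xy=[468.8 100.7] M [ 0.27  1.13 -0.03]
F=21.1 fx,fy=[-3.9 -0.4] z=263.96 xy=[469.8  97.5] M [ 0.1   1.15 -0.02]
```

```bash
D() { python3 chk.py 16 25; }
python3 -m pendant '[[[0,-0.0015,0],[0,0,0],0],[[0,-0.003,0.00005],[0,0,0],0]]' >/dev/null && D &&
python3 -m pendant '[[[0,-0.0015,0],[0,0,0],0],[[0,-0.003,0.00005],[0,0,0],0]]' >/dev/null && D &&
python3 -m pendant '[[[0,-0.0015,0],[0,0,0],0],[[0,-0.003,0.00005],[0,0,0],0]]' >/dev/null && D &&
python3 -m pendant '[[[0,-0.0015,0],[0,0,0],0],[[0,-0.003,0.00003],[0,0,0],0]]' >/dev/null && D &&
python3 -m pendant '[[[0,-0.0015,0],[0,0,0],0],[[0,-0.003,0.00003],[0,0,0],0]]' >/dev/null && D &&
python3 -m pendant '[[[0,-0.0015,0],[0,0,0],0],[[0,-0.003,0.00005],[0,0,0],0]]' >/dev/null && D &&
python3 -m pendant '[[[0,-0.0015,0],[0,0,0],0],[[0,-0.003,0.00003],[0,0,0],0]]' >/dev/null && D &&
python3 -m pendant '[[[0,-0.0015,0],[0,0,0],0],[[0,-0.003,0.00003],[0,0,0],0]]' >/dev/null && D &&
python3 -m pendant '[[[0,-0.0015,0],[0,0,0],0],[[0,-0.003,0.00003],[0,0,0],0]]' >/dev/null && D &&
python3 -m pendant '[[[0,-0.0015,0],[0,0,0],0],[[0,-0.003,0.00003],[0,0,0],0]]' >/dev/null && D
```

```text
F=22.7 fx,fy=[-5.6  4.8] z=263.98 xy=[470.5  95.1] M [0.91 1.27 0.04]
F=22.1 fx,fy=[-4.9  1.2] z=263.95 xy=[471.4  92.1] M [ 0.26  1.17 -0.03]
F=21.4 fx,fy=[-3.5 -1.3] z=263.88 xy=[472.3  88.8] M [-0.13  1.06 -0.06]
F=21.9 fx,fy=[-5.7  4.5] z=263.89 xy=[473.1  86.4] M [0.86 1.26 0.07]
F=21.4 fx,fy=[-4.6  0.8] z=263.87 xy=[473.9  83.4] M [0.29 1.19 0.02]
F=21.8 fx,fy=[-4.4  1.5] z=263.80 xy=[474.9  80.2] M [0.43 1.18 0.01]
F=22.6 fx,fy=[-5.9  4.4] z=263.80 xy=[475.6  77.8] M [1.01 1.22 0.05]
F=22.2 fx,fy=[-5.5  1.8] z=263.81 xy=[476.5  74.8] M [0.31 1.19 0.05]
F=21.0 fx,fy=[-4.1  0.5] z=263.72 xy=[477.4  71.5] M [ 0.4   1.15 -0.03]
F=21.7 fx,fy=[-5.9  4.6] z=263.74 xy=[478.1  69.1] M [ 0.98  1.23 -0.02]
```

```bash
D() { python3 chk.py 14 25; }
python3 -m pendant '[[[0,-0.0015,0],[0,0,0],0],[[0,-0.003,0.00003],[0,0,0],0]]' >/dev/null && D &&
python3 -m pendant '[[[0,-0.0015,0],[0,0,0],0],[[0,-0.003,0.00003],[0,0,0],0]]' >/dev/null && D &&
python3 -m pendant '[[[0,-0.001,0],[0,0,0],0],[[0,-0.002,0.00003],[0,0,0],0]]' >/dev/null && D &&
python3 -m pendant '[[[0,-0.001,0],[0,0,0],0],[[0,-0.002,0.00003],[0,0,0],0]]' >/dev/null && D &&
python3 -m pendant '[[[0,-0.001,0],[0,0,0],0],[[0,-0.0015,0.00003],[0,0,0],0]]' >/dev/null && D; python3 -c "
from h import *
a=snap('wrist','w6');print(get_obs()['time'])"
```

```text
F=21.8 fx,fy=[-4.8  1.3] z=263.69 xy=[479.   66.1] M [0.31 1.13 0.  ]
F=20.4 fx,fy=[-3.7 -0.4] z=263.63 xy=[480.   62.8] M [-0.13  0.99  0.03]
F=21.7 fx,fy=[-3.5  0.7] z=263.60 xy=[480.6  60.8] M [-0.13  1.05 -0.  ]
F=20.4 fx,fy=[-4.  -0.9] z=263.60 xy=[481.1  58.9] M [-0.13  1.07 -0.02]
F=20.0 fx,fy=[-3.7 -0.6] z=263.56 xy=[481.6  57.4] M [-0.15  1.04  0.01]
17.4
```

```bash
D() { python3 chk.py 17 25.5; }
python3 -m pendant '[[[0,0.002,0.0001],[0,0,0],0],[[0,0.004,0.0001],[0,0,0],0]]' >/dev/null && D &&
python3 -m pendant '[[[0,0.002,0],[0,0,0],0],[[0,0.004,-0.00003],[0,0,0],0]]' >/dev/null && D &&
python3 -m pendant '[[[0,0.002,0],[0,0,0],0],[[0,0.004,-0.00003],[0,0,0],0]]' >/dev/null && D &&
python3 -m pendant '[[[0,0.002,0],[0,0,0],0],[[0,0.004,-0.00003],[0,0,0],0]]' >/dev/null && D &&
python3 -m pendant '[[[0,0.002,0],[0,0,0],0],[[0,0.004,-0.00003],[0,0,0],0]]' >/dev/null && D &&
python3 -m pendant '[[[0,0.002,0],[0,0,0],0],[[0,0.004,-0.00003],[0,0,0],0]]' >/dev/null && D &&
python3 -m pendant '[[[0,0.002,0],[0,0,0],0],[[0,0.004,-0.00003],[0,0,0],0]]' >/dev/null && D &&
python3 -m pendant '[[[0,0.002,0],[0,0,0],0],[[0,0.004,-0.00003],[0,0,0],0]]' >/dev/null && D
```

```text
F=21.2 fx,fy=[-4.6 -2.5] z=263.57 xy=[480.5  61.1] M [-0.46  1.04  0.  ]
F=22.3 fx,fy=[-4.  -2.6] z=263.64 xy=[479.4  65. ] M [-0.47  1.    0.06]
F=21.8 fx,fy=[-4.1 -2.5] z=263.68 xy=[478.2  68.9] M [-0.46  1.05  0.03]
F=21.8 fx,fy=[-3.9 -1.3] z=263.70 xy=[477.1  72.8] M [-0.56  1.04  0.  ]
F=22.3 fx,fy=[-3.8 -2.1] z=263.73 xy=[476.   76.6] M [-0.48  1.01 -0.02]
F=21.8 fx,fy=[-4. -3.] z=263.77 xy=[474.9  80.5] M [-0.48  1.01 -0.03]
F=22.0 fx,fy=[-4.5 -2.3] z=263.82 xy=[473.8  84.3] M [-0.5   1.03  0.02]
F=21.8 fx,fy=[-5.  -2.1] z=263.84 xy=[472.7  88.2] M [-0.46  1.06 -0.02]
```

```bash
D() { python3 chk.py 17 25.5; }
python3 -m pendant '[[[0,0.002,0],[0,0,0],0],[[0,0.004,-0.00003],[0,0,0],0],[[0,0.006,-0.00004],[0,0,0],0]]' >/dev/null && D &&
python3 -m pendant '[[[0,0.002,0],[0,0,0],0],[[0,0.004,-0.00003],[0,0,0],0],[[0,0.006,-0.00004],[0,0,0],0]]' >/dev/null && D &&
python3 -m pendant '[[[0,0.002,0],[0,0,0],0],[[0,0.004,-0.00003],[0,0,0],0],[[0,0.006,-0.00004],[0,0,0],0]]' >/dev/null && D &&
python3 -m pendant '[[[0,0.002,0],[0,0,0],0],[[0,0.004,-0.00003],[0,0,0],0],[[0,0.006,-0.00004],[0,0,0],0]]' >/dev/null && D &&
python3 -m pendant '[[[0,0.002,0],[0,0,0],0],[[0,0.004,-0.00003],[0,0,0],0],[[0,0.006,-0.00004],[0,0,0],0]]' >/dev/null && D &&
python3 -m pendant '[[[0,0.002,0],[0,0,0],0],[[0,0.004,-0.00003],[0,0,0],0],[[0,0.006,-0.00004],[0,0,0],0]]' >/dev/null && D &&
python3 -m pendant '[[[0,0.002,0],[0,0,0],0],[[0,0.004,-0.00003],[0,0,0],0],[[0,0.006,-0.00004],[0,0,0],0]]' >/dev/null && D &&
python3 -m pendant '[[[0,0.002,0],[0,0,0],0],[[0,0.004,-0.00003],[0,0,0],0],[[0,0.006,-0.00004],[0,0,0],0]]' >/dev/null && D &&
python3 -m pendant '[[[0,0.002,0],[0,0,0],0],[[0,0.004,-0.00003],[0,0,0],0],[[0,0.006,-0.00004],[0,0,0],0]]' >/dev/null && D &&
python3 -m pendant '[[[0,0.002,0],[0,0,0],0],[[0,0.004,-0.00003],[0,0,0],0],[[0,0.006,-0.00004],[0,0,0],0]]' >/dev/null && D &&
python3 -m pendant '[[[0,0.002,0],[0,0,0],0],[[0,0.004,-0.00003],[0,0,0],0],[[0,0.006,-0.00004],[0,0,0],0]]' >/dev/null && D
```

```text
F=22.3 fx,fy=[-3.9 -1.5] z=263.89 xy=[471.  94.] M [-0.43  1.01 -0.04]
F=22.4 fx,fy=[-3.8 -2.6] z=263.94 xy=[469.3  99.7] M [-0.48  1.03 -0.03]
F=21.5 fx,fy=[-5.3 -1.7] z=263.99 xy=[467.6 105.5] M [-0.48  1.08 -0.03]
F=22.5 fx,fy=[-5.3 -2.8] z=264.03 xy=[466.  111.3] M [-0.49  1.03  0.09]
F=22.7 fx,fy=[-4.3 -2.1] z=264.09 xy=[464.3 117. ] M [-0.51  0.99 -0.03]
F=22.8 fx,fy=[-4.3 -1.5] z=264.13 xy=[462.6 122.8] M [-0.48  0.98 -0.01]
F=22.2 fx,fy=[-4.6 -2.1] z=264.15 xy=[461.  128.6] M [-0.49  1.03 -0.03]
F=22.1 fx,fy=[-3.2 -1.9] z=264.21 xy=[459.3 134.3] M [-0.45  0.94 -0.  ]
F=21.0 fx,fy=[-4.5 -2.6] z=264.24 xy=[457.6 140.2] M [-0.41  0.98  0.  ]
F=22.3 fx,fy=[-4.1 -3. ] z=264.29 xy=[456.  145.9] M [-0.42  0.96  0.01]
F=22.3 fx,fy=[-3.8 -2.2] z=264.33 xy=[454.3 151.7] M [-0.46  0.93  0.01]
```

```bash
D() { python3 chk.py 14 25.5; }
python3 -m pendant '[[[0,0.002,0],[0,0,0],0],[[0,0.003,-0.00002],[0,0,0],0]]' >/dev/null && D
python3 -m pendant '[[[0,0,0],[0,0,0],0],[[0,0,0],[0,0,0],0]]' >/dev/null && D
python3 -m pendant '[[[0,0,-0.003],[0,0,0],0],[[0,0,-0.02],[0,0,0],0],[[0,0,-0.05],[0,0,0],0],[[0,0,-0.08],[0,0,0],0],[[0,0,-0.12],[0,0,0],0],[[0,0,-0.12],[0,0,0],0],[[0,0,-0.12],[0,0,0],0]]'
python3 -m pendant '[[[0.016,-0.04,0],[0,0,0],0],[[0.016,-0.08,0],[0,0,0.08],0],[[0.016,-0.12,0],[0,0,0.16],0],[[0.016,-0.16,0],[0,0,0.24],0],[[0.016,-0.20,0],[0,0,0.32],0],[[0.016,-0.235,0],[0,0,0.354],0],[[0.016,-0.27,0],[0,0,0.354],0],[[0.016,-0.296,0],[0,0,0.354],0],[[0.016,-0.296,0],[0,0,0.354],0],[[0.016,-0.296,0],[0,0,0.354],0]]'
python3 -m pendant '[[[0,0,0],[0,0,0],0],[[0,0,0],[0,0,0],0],[[0,0,0],[0,0,0],0]]'
python3 - <<'E'
from h import *
snap('wrist','w7');s=snap('scene','s7')['color']
o=get_obs();print(o['tool_pos'],o['tcp_rot'])
p=proj(load('s7'),[[520,-131,130]])[0].astype(int);print(p)
B=cv2.resize(s[p[1]-60:p[1]+60,p[0]-64:p[0]+64],(512,480),interpolation=cv2.INTER_CUBIC)
W=cv2.resize(load('w7')['color'][60:340,150:350],(288,403))
W=np.vstack([W,np.zeros((77,288,3),np.uint8)])
cv2.imwrite('pics/c7.png',np.hstack([B,W])[:,:,::-1])
E
```

```text
F=22.3 fx,fy=[-4.2 -1.5] z=264.34 xy=[453.4 154.7] M [-0.41  0.99  0.04]
F=22.7 fx,fy=[-4.2  0.2] z=264.38 xy=[453.4 154.7] M [-0.24  1.    0.04]
time: 22.4
tool_pos: [453.3, 154.6, 383.8]
tcp_rot: [-3.141, 0.005, -2.858]
contact_force: [0.3, -0.2, -4.7]
grip_width: 21.7
time: 23.23
tool_pos: [520.1, -135.4, 379.7]
tcp_rot: [3.14, -0.004, 3.068]
contact_force: [0.0, 0.2, -3.9]
grip_width: 21.8
time: 23.48
tool_pos: [520.1, -133.0, 381.9]
tcp_rot: [3.141, -0.001, 3.072]
contact_force: [0.2, -0.1, -3.9]
grip_width: 21.6
[ 520.22851821 -133.18535936  382.38448364] [ 3.14141677e+00 -4.15376658e-05  3.07219692e+00]
[297 189]
```

View pics/c7.png

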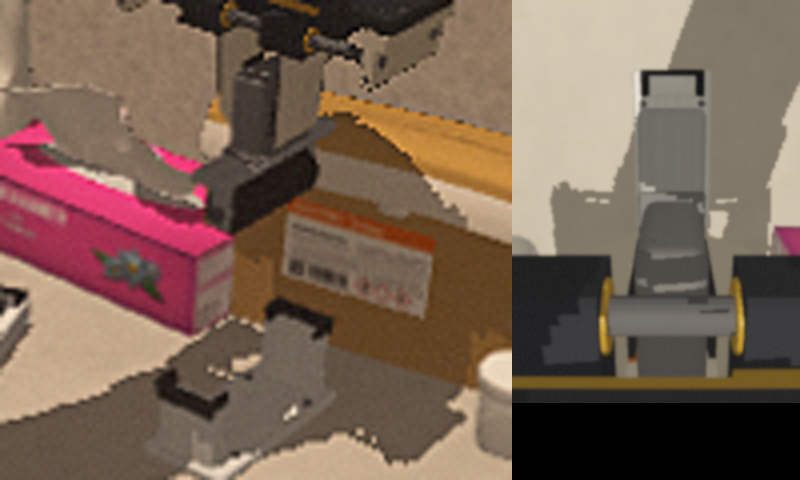

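The roller hangs in the gripper above the empty stand, seen at about (265,170) in the crop. I'll check whether pressing tilted it by projecting an untilted crossbar onto both views.

```bash
python3 - <<'E'
from h import *
o=get_obs();g=o['tool_pos']-[0,0,158.4];y=-0.07
R=np.array([[np.cos(y),-np.sin(y),0],[np.sin(y),np.cos(y),0],[0,0,1]])
L=[[(sx*59,-13,-26),(sx*59,13,-26),(sx*59,13,-34),(sx*59,-13,-34)] for sx in(-1,1)]
out=[]
for n,w in(('s7',(150,70)),('w7',(190,130))):
    c=load(n)
    f=4;x0,y0=(235,125) if n=='s7' else (205,85)
    im=cv2.resize(c['color'][y0:y0+130,x0:x0+100],None,fx=f,fy=f,interpolation=cv2.INTER_CUBIC)[:,:,::-1].copy()
    for q in L:
        p=(proj(c,np.array(q)@R.T+g)+.5-[x0,y0])*f
        cv2.polylines(im,[p.astype(np.int32)],True,(0,255,0),1)
    for q in([(-59,-13,-26),(59,-13,-26)],[(-39,0,-70),(39,0,-70)]):
        p=((proj(c,np.array(q)@R.T+g)+.5-[x0,y0])*f).astype(int)
        cv2.line(im,tuple(map(int,p[0])),tuple(map(int,p[1])),(0,0,255),1)
    out.append(im)
cv2.imwrite('pics/ov.png',np.hstack(out))
E
```

```text
(no output)
```

View pics/ov.png

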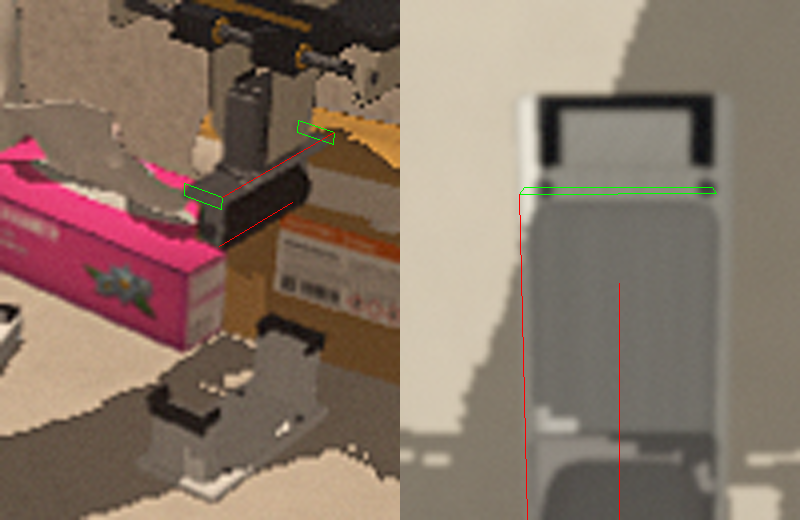

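The overlay agrees to within about 2 mm and shows no notable tilt: the wheel's bottom line coincides in the scene view. I'll lower to just above the cheeks.

```bash

python3 -m pendant '[[[0,0.0018,0.02],[0,0,0],0],[[0,0.0018,0.05],[0,0,0],0],[[0,0.0018,0.08],[0,0,0],0],[[0,0.0018,0.11],[0,0,0],0],[[0,0.0018,0.122],[0,0,0],0],[[0,0.0018,0.122],[0,0,0],0],[[0,0.0018,0.122],[0,0,0],0],[[0,0.0018,0.122],[0,0,0],0]]'
python3 -m pendant '[[[0,0,0],[0,0,0],0]]';python3 chk.py -9 9;python3 -m pendant '[[[0,0,0],[0,0,0],0]]';python3 chk.py -9 9
```

```text
time: 24.25
tool_pos: [521.0, -132.3, 261.8]
tcp_rot: [-3.141, 0.003, 3.071]
contact_force: [-0.3, -0.1, -2.9]
grip_width: 21.8
time: 24.33
tool_pos: [521.0, -132.4, 262.0]
tcp_rot: [-3.141, 0.003, 3.071]
contact_force: [-0.3, 0.3, -3.3]
grip_width: 21.9
F=0.7 fx,fy=[-0.3  0.3] z=262.04 xy=[ 521.  -132.4] M [-0.01  0.03 -0.05]
time: 24.42
tool_pos: [520.8, -132.4, 261.8]
tcp_rot: [-3.141, 0.003, 3.071]
contact_force: [0.4, 0.6, -3.7]
grip_width: 21.5
F=0.3 fx,fy=[0.4 0.6] z=261.81 xy=[ 520.8 -132.4] M [ 0.04 -0.01 -0.  ]
```

```bash
D() { python3 chk.py -3 5; }
python3 -m pendant '[[[0.0005,0.001,0.002],[0,0,0],0],[[0.0005,0.001,0.005],[0,0,0],0],[[0.0005,0.001,0.008],[0,0,0],0]]' >/dev/null && D &&
python3 -m pendant '[[[0,0,0.001],[0,0,0],0],[[0,0,0.002],[0,0,0],0]]' >/dev/null && D &&
python3 -m pendant '[[[0,0,0.001],[0,0,0],0],[[0,0,0.002],[0,0,0],0]]' >/dev/null && D &&
python3 -m pendant '[[[0,0,0.001],[0,0,0],0],[[0,0,0.002],[0,0,0],0]]' >/dev/null && D &&
python3 -m pendant '[[[0,0,0.001],[0,0,0],0],[[0,0,0.002],[0,0,0],0]]' >/dev/null && D &&
python3 -m pendant '[[[0,0,0.0005],[0,0,0],0],[[0,0,0.001],[0,0,0],0]]' >/dev/null && D &&
python3 -m pendant '[[[0,0,0.0005],[0,0,0],0],[[0,0,0.001],[0,0,0],0]]' >/dev/null && D &&
python3 -m pendant '[[[0,0,0.0005],[0,0,0],0],[[0,0,0.001],[0,0,0],0]]' >/dev/null && D &&
python3 -m pendant '[[[0,0,0.0005],[0,0,0],0],[[0,0,0.001],[0,0,0],0]]' >/dev/null && D
```

```text
F=1.1 fx,fy=[0.2 0.2] z=252.46 xy=[ 520.  -131.2] M [ 0.05  0.03 -0.02]
F=-0.1 fx,fy=[-0.1 -0.1] z=250.01 xy=[ 519.9 -131.3] M [ 0.02  0.05 -0.  ]
F=-0.5 fx,fy=[-0.3  0.2] z=248.27 xy=[ 520.1 -131.3] M [0.03 0.03 0.04]
F=-0.0 fx,fy=[-0.   0.9] z=246.29 xy=[ 520.  -131.3] M [-0.03  0.11 -0.04]
F=0.6 fx,fy=[-0.4 -0.6] z=244.29 xy=[ 520.  -131.3] M [ 0.04  0.01 -0.01]
F=-0.1 fx,fy=[ 0.  -0.1] z=243.31 xy=[ 520.  -131.3] M [-0.01 -0.02 -0.01]
F=0.1 fx,fy=[0.2 0.1] z=242.37 xy=[ 520.  -131.3] M [-0.   -0.01 -0.05]
F=12.6 fx,fy=[-3.2  0.8] z=242.17 xy=[ 520.  -131.3] M [ 0.23  0.79 -0.05]
```

The roller seated at z 242.2, the same height as at pickup, so it did not slip in the grip. Now I'll release it and retreat upward.

```bash

python3 -m pendant '[[[0,0,-0.0006],[0,0,0],0],[[0,0,-0.0006],[0,0,0],0]]'; python3 chk.py -9 9
python3 -m pendant '[[[0,0,0],[0,0,0],0.03],[[0,0,0],[0,0,0],0.04],[[0,0,0],[0,0,0],0.05],[[0,0,0],[0,0,0],0.06],[[0,0,0],[0,0,0],0.08],[[0,0,0],[0,0,0],0.08],[[0,0,0],[0,0,0],0.08],[[0,0,0],[0,0,0],0.08],[[0,0,0],[0,0,0],0.08],[[0,0,0],[0,0,0],0.08]]'; python3 chk.py -9 9
```

```text
time: 26.0
tool_pos: [520.1, -131.3, 242.2]
tcp_rot: [-3.142, 0.001, 3.071]
contact_force: [0.0, 0.5, 1.5]
grip_width: 21.5
F=5.5 fx,fy=[0.  0.5] z=242.18 xy=[ 520.1 -131.3] M [0.07 0.28 0.  ]
time: 26.83
tool_pos: [520.0, -131.3, 242.0]
tcp_rot: [3.142, 0.0, 3.071]
contact_force: [-0.7, 0.1, 0.1]
grip_width: 79.2
F=4.1 fx,fy=[-0.7  0.1] z=241.99 xy=[ 520.  -131.3] M [ 0.1   0.01 -0.03]
```

```bash

python3 -m pendant '[[[0,0,-0.01],[0,0,0],0.08],[[0,0,-0.03],[0,0,0],0.08],[[0,0,-0.06],[0,0,0],0.08],[[0,0,-0.10],[0,0,0],0.08],[[0,0,-0.14],[0,0,0],0.08],[[-0.03,0.02,-0.14],[0,0,0],0.08],[[-0.03,0.06,-0.14],[0,0,0],0.08],[[-0.03,0.09,-0.14],[0,0,0],0.08],[[-0.03,0.09,-0.14],[0,0,0],0.08],[[-0.03,0.09,-0.14],[0,0,0],0.08]]'
python3 - <<'E'
from h import *
w=snap('wrist','w9')['color'];s=snap('scene','s9')['color']
B=cv2.resize(s[170:260,160:330],(560,296),interpolation=cv2.INTER_CUBIC)
W=cv2.resize(w[:240],(560,262))
cv2.imwrite('pics/c9.png',np.vstack([B,W])[:,:,::-1])
E
```

```text
time: 27.67
tool_pos: [556.2, -42.3, 382.7]
tcp_rot: [-3.141, 0.001, 3.074]
contact_force: [0.7, -0.9, -0.1]
grip_width: 79.8
```

View pics/c9.png

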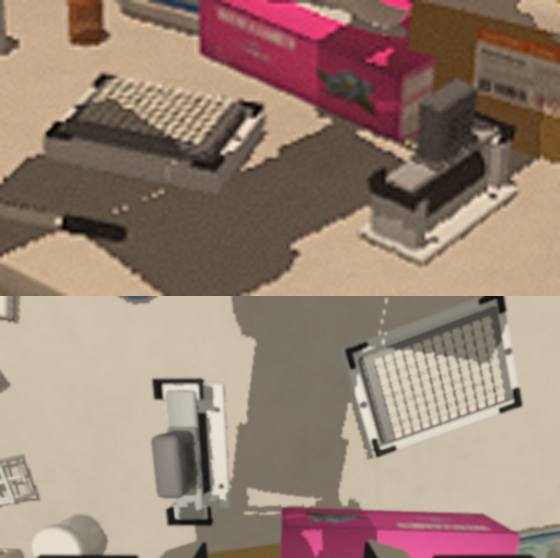

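The roller hangs upright in its stand (at about (175,455) in the lower view and (445,140) in the upper), the cap strips look even, and the bystanders are in place. I'm handing in.

```bash
python3 -c "
from plant import close_job,get_obs
print(get_obs()['time'],close_job())"
```

```text
the job is handed in; nothing more can be done
27.7667 None
```

I took the roller from its stand, rolled it over the twelve cap strips from the +y end to the -y end and back, and hung it back in the stand. The job is handed in at 27.8 s; no verdict was reported.

- **Pressing force:** it read about 17–23 N throughout, with 22.8 N the highest, against the 30 N limit. I read the force only at the end of each short move, so a brief peak in between would not show.
- **Strips home:** I could not measure each strip directly. The return pass followed one straight slope (264.34 down to 263.57 mm TCP height) to within a few hundredths of a millimetre at about 22 N. No strip resisted, so I take all twelve as fully home.
- **Roller:** it seated at the same TCP height as at pickup (242.2 mm), so it had not slipped in the grip. The last wrist and scene pictures show it upright in the stand, the caps even and the bystanders in view undisturbed. The gripper was open and clear of everything.
- **Disagreements:** a check overlay before re-hanging was about 2 mm off at the crossbar's near end, within the camera calibration. A steady side force of about 4 N during rolling had no visible effect.

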